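# Load a token on the rolling caddy and park it

### The job

Pluck the round-ended wooden token out of the pocket tray and lay it in the bay of the little wheeled caddy, without dropping it. Then roll the loaded caddy along the shelf, keeping it upright with its wheels down, and park it inside the taped outline, square to the tape, with all four castors trailing straight in line with the caddy's length. Leave the other tokens in their pockets and the bowl, tin and clamp where they are.

Things in the scene. Friction and masses are not known exactly. Their poses are not given: they have to be found in the camera images.
- round_token_center (a point): Centre (half-way up) of the round-ended token to pluck: light wood bar 66 long x 24 wide x 30 tall, both ends rounded in plan (radius 12), flat top, 25-50 g. Its y axis runs along its length, x across its width, z up. It starts upright in one of the three tray pockets (any), centre 23 and top 38 above the shelf, 14 above the tray's top face.
- square_token_center (a point): Centre of the square-ended token, to be left in the tray: same wood, 66 x 24 x 30, plain block with square ends; axes as the round-ended one.
- notched_token_center (a point): Centre of the notched token, to be left in the tray: same wood, 66 x 24 x 30, square ends, a notch 24 long and 12 deep across the middle of its top; axes as the round-ended one.
- tray: Dark wood token tray, 216 (its x) x 98 (its y) x 24 tall, fixed to the shelf; origin at the centre of its underside. Three pockets at x = -72, 0, +72, each 30 (x) x 72 (y) and 16 deep, floor 8 above the shelf: a token has 3 mm play all round and sticks out 14 above the tray.
- caddy_base (a point): Centre of the plywood caddy (0.5-0.8 kg) at shelf level, z 0 with its wheels down; x to its front, y to its left. 150 long (x -75 to 75), 124 wide. Four free swivel castors: pins at x +-50, y +-42; wheels of radius 11 trail 10 behind the pin. It rolls easily any way and can turn; let go at a slow push it rolls on only a few mm; castors trail the motion after about 50 mm.
- caddy_bay (a point): Centre of the bay's floor (the deck's top), 44 above the shelf, 1 mm ahead of the caddy's centre; axes as the caddy's. The bay is open above, 132 (x) x 108 (y) inside; lips at the front and both sides are 8 thick and 14 high above this floor; at the rear stands the push board.
- caddy_board (a point): Centre of the outer (rear) face of the caddy's push board, at x = -75 of the caddy and 63 above the shelf; axes as the caddy's. An upright board, flat outside, 124 wide, 10 thick, from 30 to 96 above the shelf. Pushing it forwards rolls the caddy; two contacts side by side keep it square and steer it; pushed aslant, the board slips and the caddy turns off.
- mark (a point): Centre, at shelf level, of the parking outline: rectangle of 14 wide paper tape flat on the shelf (no height), inner size 190 (its x) x 164 (its y), 20 mm more than the caddy on every side. The caddy's length goes along its x; at the start the x axes of caddy and outline both point roughly to world -y, within 25 degrees of each other.
- castor_fl: The front left castor's swivel fork under the caddy; origin on its swivel pin, at shelf level. Its x axis points opposite to its trailing wheel: when the castor trails straight behind a forward-rolling caddy it points the caddy's way. It may start at any angle.
- castor_fr: The front right castor's swivel fork under the caddy; origin on its swivel pin, at shelf level. Its x axis points opposite to its trailing wheel: when the castor trails straight behind a forward-rolling caddy it points the caddy's way. It may start at any angle.
- castor_rl: The rear left castor's swivel fork under the caddy; origin on its swivel pin, at shelf level. Its x axis points opposite to its trailing wheel: when the castor trails straight behind a forward-rolling caddy it points the caddy's way. It may start at any angle.
- castor_rr: The rear right castor's swivel fork under the caddy; origin on its swivel pin, at shelf level. Its x axis points opposite to its trailing wheel: when the castor trails straight behind a forward-rolling caddy it points the caddy's way. It may start at any angle.
- bowl: White ceramic bowl, 110 across, 50 tall, leave alone; origin at the centre of its underside.
- tin: Tin with a twist cap, 72 across, 97 tall, leave alone; origin at the centre of its underside.
- clamp: Red plastic spring clamp lying flat, 130 x 22 x 42, leave alone; origin at the centre of its underside.
Mind the look-alikes: they are no part of the job. What is meant by the part that bears caddy_base is not blue or turquoise, and is the smaller of those in its own colour.

How it is judged:
By the outcome, as a careful person would: the job done as asked, in the order asked, and still so for the second after the job is handed in, with the robot touching nothing.
It also fails if it takes over 54 s, if anything falls off the work surface, if the arm or the gripper's body presses on something with over 40 N, if the wrist force passes 120 N, or if a joint passes its speed limit or range.

### The arm

A 6-joint arm with a two-finger parallel gripper is mounted at the origin on the work surface. World frame = base frame: x ahead of the robot, y to its left, z up, the work surface at z = 0. Lengths are in mm, angles in rad, forces in N, time in s.
With the tool pointing down it reaches from about 275 to 750 mm from the base axis. Payload 10.2 kg.
Tool frame: the origin (TCP) lies midway between the tips of the shut fingers; the grasp point (between the pads) lies 19 mm behind it; z points along the fingers, y is the line along which they close (so a half turn about z gives the same grasp; the last joint's range is limited). The gripper opens to 85 mm and grips with 20 to 120 N. Pads are 22 mm wide; open, the fingers measure 114 mm over their backs; the gripper's body (76 mm by 85 mm) begins 54 mm behind the grasp point. The pads swing forward as they close: fully open they stand 13 mm farther back than shut.
Start: joints at [-1.53, 0.313, 1.498, -0, 1.331, -0.223], TCP at [136.881, -506.848, 231.294] pointing down, gripper open.
Joint ranges: [-2.94, 2.94], [-0.97, 2.17], [0.19, 2.56], [-1.23, 4.37], [0.02, 3.11], [-2.88, 2.88]. Speed limits (rad/s): [2.39, 2.39, 3.01, 3.14, 3.14, 3.14].

### API

Orientations are given as a unit quaternion [w, x, y, z].
In Python, from rig import ctrl gives the robot as it stands.
- The arm moves only by the tool send_rows, never from a script. Its argument "targets" is a list of rows, each an object with "offset": the shift along the world's x, y, z in cm, a list of three; "spin": the turn about the world's z in rad. A call has 1 to 8 rows; each row is the pose to reach, as a shift and turn from the pose commanded when the call began; what a row does not reach only later rows make up. A row lasts 1/12 s, in which the tool goes at most 41.7 mm and 7.16 degrees, less where a joint would pass 70% of its speed; a pose out of reach is approached as far as the arm can. A call with a gripper value outside its range is refused whole. "grip" is the opening, from 0 (shut) to 1 (fully open), set as the call begins (left out, the last holds). The fingers move at their own pace and stop on an object; "squeeze" is the grip in N (left out, the last holds). Time passes only in rows, so rows that repeat a pose let the fingers close. It gives the time, the measured TCP pose, the force, the opening and the grip force at its end, in the units of the state.
- ctrl.sense(): the state, without advancing time (a new reading comes with each control period).
- ctrl.capture(name): name is "scene" or "top"; returns (picture, depth): 420x560x3 uint8, red, green, blue; 420x560 float32, mm along the optical axis (not along the pixel's ray), 0 where there is no reading.
- ctrl.calibration(name): a dict with "fx", "fy", "cx", "cy" (pixels), "view" (4x4, takes a point from world to camera coordinates). Camera axes: x right, y down, z forward; pixel columns grow to the right and rows downward; lengths in mm; the calibration is good to about 2 mm. A picture is of the moment at which its call begins. calibration takes no time and is no camera call.
- ctrl.finish_job(): hands the job in; it is judged then, once.
Trained networks look in the newest picture that a camera, given by its name, has taken for a name from the list of things; names that differ only in an ending like _2 or _b are one class to them, and where a whole thing is asked for, a point or a joint stands for the part that bears it (a point fixed in the world has none). Each returns a list of dicts, best first, with "conf" (0 to 1); they miss things now and then, are a little off and sometimes report something else, mostly with a low value. They report only what shows in the picture. A call takes as long as a camera call. They do not tell look-alikes from the thing itself.
- ctrl.search_frame(camera, query): "box" ([left, top, right, bottom] in pixels, round what is visible of it).
- ctrl.place_of(camera, query): "uv" ([column, row] in pixels: a listed point, or the origin of a listed thing).
The state is a dict: "time_s": time; "joints": joint angles; "dq": joint speeds; "tau": joint torques, N m; "eef_pos": TCP position; "ee_rot": TCP orientation; "force": force on the tool from outside, world axes, zero at the start; "wrist_torque": the same for the moment, N m; "grip_width": opening from 0.0 (shut) to 1.0 (fully open); "grip_force": force on a finger pad.
Only numpy, scipy, OpenCV 4.12 (cv2) and the standard library are available. Lean on these libraries where they do the work, as an engineer would, in place of code of your own. Each camera call takes 0.05 s, during which the arm holds its last target. There are 200 camera calls.

## Working session

There is one attempt and no reset: what is moved stays moved. The work goes in short steps, Python scripts to look and compute and a tool call to move; the robot and the scene stay as the last step left them, time stands still between calls to the robot, and variables do not carry over. Pictures are saved under pics/ and viewed, at most 10 in all, crops included, and the job is handed in when it is done.

Besides the shell and the picture viewer there is one more tool, called after ">>>" in YAML: its name, and indented under it one key for each argument. send_rows: Moves the arm, as the interface text tells. Its arguments: {"type":"object","properties":{"targets":{"type":"array"},"grip":{"type":"number"},"squeeze":{"type":"number"}},"required":["targets"]}

```bash
mkdir -p pics; ls; cat > h.py <<'E'
import numpy as np, cv2
from rig import ctrl
def grab(n,f=None):
    p,d=ctrl.capture(n)
    if f: cv2.imwrite('pics/'+f,cv2.cvtColor(p,cv2.COLOR_RGB2BGR))
    return p,d
def ray(n,uv):
    c=ctrl.calibration(n);V=np.array(c['view']);R=V[:3,:3];t=V[:3,3]
    d=R.T@np.array([(uv[0]-c['cx'])/c['fx'],(uv[1]-c['cy'])/c['fy'],1]);return -R.T@t,d
def atz(n,uv,z):
    o,d=ray(n,uv);return o+d*(z-o[2])/d[2]
def proj(n,p):
    c=ctrl.calibration(n);V=np.array(c['view']);q=V[:3,:3]@np.array(p)+V[:3,3]
    return np.array([c['fx']*q[0]/q[2]+c['cx'],c['fy']*q[1]/q[2]+c['cy']])
def cloud(n,d):
    c=ctrl.calibration(n);V=np.array(c['view']);v,u=np.mgrid[:420,:560]
    P=np.stack([(u-c['cx'])/c['fx']*d,(v-c['cy'])/c['fy']*d,d],-1)
    return (P-V[:3,3])@V[:3,:3]
E
python3 - <<'E'
from h import *
grab('top','t0.png');grab('scene','s0.png')
H=dict(round_token_center=23,square_token_center=23,notched_token_center=23,caddy_base=0,caddy_bay=44,caddy_board=63,mark=0,tray=0)
for n in('top','scene'):
    for q,z in H.items():
        for r in ctrl.place_of(n,q)[:3]: print(n,q,np.round(r['uv']),round(r['conf'],2),np.round(atz(n,r['uv'],z)[:2]))
s=ctrl.sense();print(s)
E
```

```text
pics
top round_token_center [430. 203.] 0.65 [ 526. -302.]
top square_token_center [423. 230.] 0.58 [ 456. -284.]
top notched_token_center [434. 174.] 0.83 [ 599. -314.]
top notched_token_center [223. 109.] 0.2 [769. 233.]
top caddy_bay [121. 145.] 0.97 [666. 488.]
top caddy_bay [228. 195.] 0.96 [539. 210.]
top caddy_bay [254. 282.] 0.71 [323. 140.]
top caddy_board [224. 282.] 0.96 [325. 211.]
top caddy_board [140. 109.] 0.81 [753. 438.]
top caddy_board [459. 297.] 0.69 [ 294. -349.]
top mark [226. 199.] 0.43 [533. 221.]
top tray [425. 206.] 0.78 [ 521. -298.]
scene round_token_center [206. 306.] 0.56 [ 520. -298.]
scene square_token_center [186. 296.] 0.91 [ 464. -294.]
scene notched_token_center [231. 327.] 0.78 [ 600. -320.]
scene caddy_base [245. 198.] 0.65 [322. 157.]
scene caddy_base [312. 208.] 0.64 [528. 207.]
scene caddy_base [206. 308.] 0.23 [ 508. -283.]
scene caddy_bay [241. 190.] 0.85 [327. 132.]
scene caddy_bay [317. 198.] 0.81 [544. 202.]
scene caddy_bay [389. 165.] 0.77 [659. 514.]
scene caddy_board [318. 178.] 0.88 [509. 279.]
scene caddy_board [410. 169.] 0.81 [738. 482.]
scene caddy_board [108. 258.] 0.79 [ 258. -314.]
scene tray [205. 316.] 0.6 [ 521. -304.]
{'time_s': 0.9, 'joints': array([-1.53042114e+00,  3.12889424e-01,  1.49769492e+00, -3.07112782e-05,
        1.33098871e+00, -2.23389556e-01]), 'dq': array([-2.40049853e-03,  8.29804491e-04,  9.09246907e-04,  3.27521321e-05,
       -8.33827748e-04, -1.44176383e-03]), 'tau': array([ 2.09082798e-03, -4.12153780e+01, -2.59895039e+01, -1.07771302e-04,
        4.62710359e-04,  6.95797606e-07]), 'eef_pos': array([ 136.86275373, -506.8556045 ,  231.3015056 ]), 'ee_rot': array([ 8.39605798e-06,  9.91315638e-01,  1.31504016e-01, -1.57493741e-05]), 'force': array([0.19435674, 0.49633488, 0.36337064]), 'wrist_torque': array([0.01513681, 0.0578003 , 0.04591362]), 'grip_force': 0.0, 'grip_width': 0.9985310526307334}
```

View pics/t0.png

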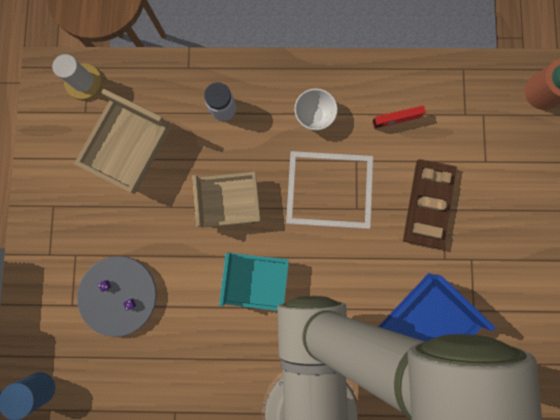

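View pics/s0.png

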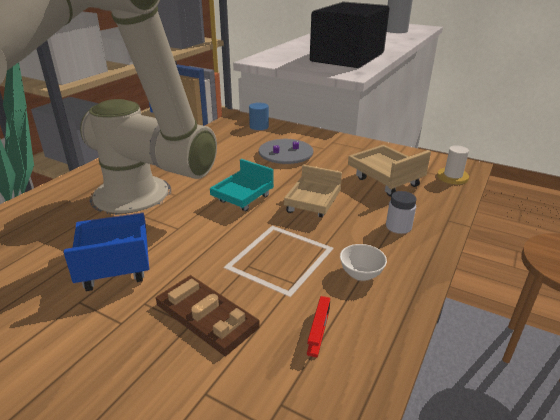

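The top view shows the small plywood caddy at px (228,200) with its board to the left (+y). The outline is at (331,190) and the tray at (430,205), where the middle token looks round-ended. The scene view agrees. Next I'll measure these accurately.

```bash
cat >> h.py <<'E'
def rect(P):
    (c,s,a)=cv2.minAreaRect(P.astype(np.float32)); b=cv2.boxPoints((c,s,a)); return np.round(c,1),np.round(s,1),a
def caddy(n='top',c0=(539,210),show=True):
    p,d=grab(n);C=cloud(n,d)
    near=(np.hypot(C[...,0]-c0[0],C[...,1]-c0[1])<125)&(d>0)
    return p,d,C,near
def mark():
    p,d=grab('top');m=((p.min(-1)>190)).astype(np.uint8)
    k,l,st,ce=cv2.connectedComponentsWithStats(m)
    i=min(range(1,k),key=lambda i:np.hypot(*(ce[i]-[331,190])))
    v,u=np.nonzero(l==i)
    return np.array([atz('top',(a,b),0)[:2] for a,b in zip(u,v)])
E
python3 - <<'E'
from h import *
M=mark();print('mark',len(M),rect(M))
p,d,C,near=caddy()
z=C[...,2]
for lo,hi in((40,48),(52,64),(86,102)):
    m=near&(z>lo)&(z<hi);P=C[m];print(lo,m.sum(),rect(P[:,:2]),P.mean(0).round(1),np.median(z[m]))
P=C[near&(z>38)];print('all',rect(P[:,:2]))
m=(z>32)&(z<45)&(np.hypot(C[...,0]-526,C[...,1]+302)<110)
k,l,st,ce=cv2.connectedComponentsWithStats(m.astype(np.uint8))
for i in range(1,k):
    if st[i,4]>20: print('tok',st[i,4],rect(C[l==i][:,:2]),np.median(z[l==i]))
m=(z>18)&(z<45)&(np.hypot(C[...,0]-526,C[...,1]+302)<130);print('tray',rect(C[m][:,:2]))
a=cv2.resize(p[155:255,390:470],None,fx=5,fy=5,interpolation=2)
q,_=grab('scene');b=cv2.resize(q[270:360,145:270],(400,288),interpolation=2)
o=np.zeros((500,800,3),np.uint8);o[:,:400]=a;o[:288,400:]=b;cv2.imwrite('pics/z1.png',o[...,::-1])
E
```

```text
mark 1 (array([749.5, -53.9]), array([0., 0.]), 0.0)
40 2100 (array([526.7, 206.8]), array([122. , 140.9]), 6.674391269683838) [527.9 211.2  43.1] 43.00564512550645
52 569 (array([527.9, 207.3]), array([124.9, 141.6]), 6.5697021484375) [529.1 194.8  56.9] 56.84990437174391
86 240 (array([518.6, 280.9]), array([122.3,  10.8]), 6.234414577484131) [518.8 280.3  94. ] 94.2605216424688
all (array([527.5, 211.8]), array([124.8, 150.7]), 6.630201816558838)
tok 90 (array([ 600.1, -295.5]), array([21.4, 25.2]), 78.00874328613281) 37.23754682352542
tok 89 (array([ 591.1, -339.2]), array([22.1, 24.4]), 80.54393768310547) 37.27602780938492
tok 241 (array([ 525., -304.]), array([66.7, 25.1]), 79.76382446289062) 37.178874894662925
tok 269 (array([ 456.1, -290.8]), array([67.4, 24.5]), 78.5874252319336) 37.185176255942174
tray (array([ 526.3, -304.1]), array([100.3, 216.9]), 79.1138916015625)
```

View pics/z1.png

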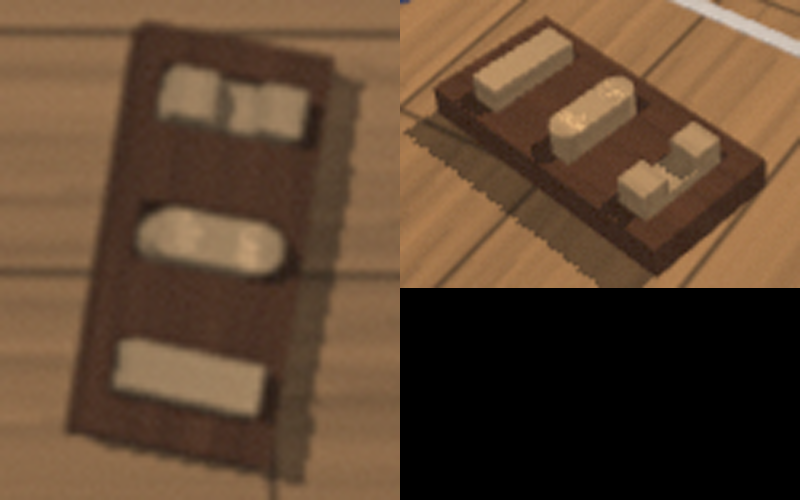

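The middle token is the round one, centred at (525,-304) with its length at about 79.3° in the world frame. I'll fix the mark detection in the next script, and start by moving over the token with the gripper half open.

```bash
python3 - <<'E'
from h import *
p,d=grab('top')
q=p.astype(int);m=(q.min(-1)>130)&(q.max(-1)-q.min(-1)<40);m[:145]=0;m[235:]=0;m[:,:280]=0;m[:,380:]=0
v,u=np.nonzero(m);M=np.array([atz('top',x,0)[:2] for x in zip(u,v)])
print(len(M),rect(M),M.mean(0))
# reproject check of depth-cloud height on the shelf near mark
C=cloud('top',d);print(np.median(C[185:195,325:335,2]),np.median(C[m][:,2]))
s=ctrl.sense();e=s['eef_pos']
print(np.array([525.5,-304,0])-e, ctrl.sense()['time_s'])
E
```

```text
1499 (array([562.9, -49.1]), array([217.8, 191.9]), 86.97880554199219) [560.95073265 -49.53264434]
-0.5626131774016827 -0.006521136155044441
[ 388.61621121  202.85059127 -231.30884206] 1.1
```

>>> send_rows:
  targets:
    - {"offset": [38.9, 20.3, -6], "spin": 1.12}
    - {"offset": [38.9, 20.3, -6], "spin": 1.12}
    - {"offset": [38.9, 20.3, -6], "spin": 1.12}
    - {"offset": [38.9, 20.3, -6], "spin": 1.12}
    - {"offset": [38.9, 20.3, -6], "spin": 1.12}
    - {"offset": [38.9, 20.3, -6], "spin": 1.12}
    - {"offset": [38.9, 20.3, -6], "spin": 1.12}
    - {"offset": [38.9, 20.3, -6], "spin": 1.12}
  grip: 0.5

```text
time_s: 1.77
eef_pos: [431.4, -352.8, 186.0]
ee_rot: [0.0, 0.805, 0.593, -0.0]
force: [0.1, -0.5, 0.6]
grip_width: 0.498
grip_force: 0.0
```

>>> send_rows:
  targets:
    - {"offset": [9.4, 4.9, -5], "spin": 0.12}
    - {"offset": [9.4, 4.9, -5], "spin": 0.12}
    - {"offset": [9.4, 4.9, -9], "spin": 0.12}
    - {"offset": [9.4, 4.9, -9], "spin": 0.12}
    - {"offset": [9.4, 4.9, -9], "spin": 0.12}

```text
time_s: 2.18
eef_pos: [523.5, -302.2, 91.6]
ee_rot: [-0.004, 0.769, 0.639, -0.0]
force: [0.2, 0.9, -0.7]
grip_width: 0.499
grip_force: 0.0
```

```bash
python3 - <<'E'
from h import *
s=ctrl.sense();w,x,y,z=s['ee_rot'];print(s['time_s'],s['eef_pos'],'close line',np.degrees(2*np.arctan2(y,x))-90)
p,d=grab('scene');C=cloud('scene',d);z=C[...,2]
m=(z>33)&(z<43)&(np.hypot(C[...,0]-526,C[...,1]+302)<110)
k,l,st,ce=cv2.connectedComponentsWithStats(m.astype(np.uint8))
for i in range(1,k):
    if st[i,4]>20: print('tok',st[i,4],rect(C[l==i][:,:2]),np.median(z[l==i]))
E
```

```text
2.1833 [ 523.54541151 -302.23505289   91.62877484] close line -10.563363447002828
tok 300 (array([ 454.3, -289.9]), array([67.5, 27. ]), 77.62956237792969) 39.62395970302431
tok 298 (array([ 523. , -303.8]), array([66.1, 26.8]), 79.71793365478516) 39.36501345596098
tok 125 (array([ 598.4, -295.5]), array([22.2, 25.9]), 78.49031066894531) 39.28305626126889
tok 136 (array([ 589.2, -339. ]), array([22.8, 27. ]), 76.5783462524414) 39.14118778755852
```

>>> send_rows:
  targets:
    - {"offset": [0, 0, -3]}
    - {"offset": [0, 0, -5]}
    - {"offset": [0, 0, -5]}
    - {"offset": [0, 0, -5]}

```text
invalid input
```

>>> send_rows:
  targets:
    - {"offset": [0, 0, -3], "spin": 0}
    - {"offset": [0, 0, -5], "spin": 0}
    - {"offset": [0, 0, -5], "spin": 0}
    - {"offset": [0, 0, -5], "spin": 0}

```text
time_s: 2.57
eef_pos: [523.4, -306.1, 47.6]
ee_rot: [0.001, 0.77, 0.638, 0.0]
force: [0.0, -1.2, 0.6]
grip_width: 0.503
grip_force: 0.0
```

>>> send_rows:
  targets:
    - {"offset": [0.1, 0.1, -1.0], "spin": 0}
    - {"offset": [0.1, 0.1, -2.0], "spin": 0}
    - {"offset": [0.1, 0.1, -2.0], "spin": 0}
    - {"offset": [0.1, 0.1, -2.0], "spin": 0}

```text
time_s: 2.9
eef_pos: [524.5, -304.0, 26.0]
ee_rot: [-0.0, 0.77, 0.638, -0.0]
force: [-0.2, -0.3, 0.4]
grip_width: 0.499
grip_force: 0.0
```

>>> send_rows:
  targets:
    - {"offset": [0, 0, 0], "spin": 0}
    - {"offset": [0, 0, 0], "spin": 0}
    - {"offset": [0, 0, 0], "spin": 0}
    - {"offset": [0, 0, 0], "spin": 0}
    - {"offset": [0, 0, 0], "spin": 0}
    - {"offset": [0, 0, 0], "spin": 0}
  grip: 0.1
  squeeze: 40

```text
time_s: 3.4
eef_pos: [525.0, -304.3, 26.8]
ee_rot: [0.001, 0.77, 0.638, 0.0]
force: [1.3, 0.1, 5.0]
grip_width: 0.267
grip_force: 40.5
```

>>> send_rows:
  targets:
    - {"offset": [0, 0, 0.8], "spin": 0}
    - {"offset": [0, 0, 2], "spin": 0}
    - {"offset": [0, 0, 4], "spin": 0}
    - {"offset": [0, 0, 7], "spin": 0}
    - {"offset": [0, 0, 10], "spin": 0}
    - {"offset": [0, 0, 13], "spin": 0}
    - {"offset": [0, 0, 13], "spin": 0}

```text
time_s: 3.98
eef_pos: [526.5, -305.5, 163.4]
ee_rot: [0.005, 0.77, 0.638, 0.001]
force: [0.3, 0.2, 0.4]
grip_width: 0.268
grip_force: 39.8
```

```bash
python3 - <<'E'
from h import *
s=ctrl.sense();print(s['time_s'],s['eef_pos'],s['grip_width'],s['force'])
p,d=grab('scene');u=proj('scene',s['eef_pos']).astype(int);print(u)
x,y=max(u[0]-80,0),max(u[1]-110,0);o=cv2.resize(p[y:y+190,x:x+180],None,fx=3,fy=3)
cv2.imwrite('pics/g1.png',o[...,::-1])
E
```

```text
3.9833 [ 526.46851254 -305.4974349   163.41986821] 0.2683684468703224 [0.27062641 0.23691627 0.37865114]
[200 256]
```

View pics/g1.png

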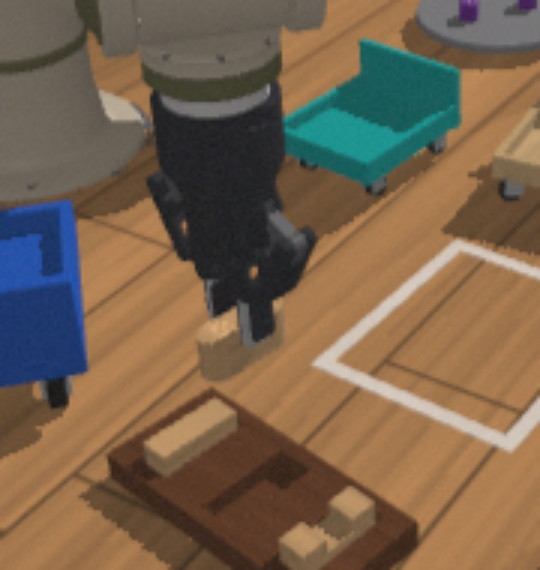

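>>> send_rows:
  targets:
    - {"offset": [0.3, 50.8, 0], "spin": -1.27}
    - {"offset": [0.3, 50.8, 0], "spin": -1.27}
    - {"offset": [0.3, 50.8, 0], "spin": -1.27}
    - {"offset": [0.3, 50.8, 0], "spin": -1.27}
    - {"offset": [0.3, 50.8, 0], "spin": -1.27}
    - {"offset": [0.3, 50.8, 0], "spin": -1.27}
    - {"offset": [0.3, 50.8, 0], "spin": -1.27}
    - {"offset": [0.3, 50.8, 0], "spin": -1.27}
  squeeze: 50

```text
time_s: 4.7
eef_pos: [526.1, 13.2, 155.7]
ee_rot: [-0.0, 0.977, 0.214, -0.001]
force: [1.2, -0.2, -0.9]
grip_width: 0.262
grip_force: 54.1
```

```bash
python3 - <<'E'
from h import *
s=ctrl.sense();w,x,y,z=s['ee_rot'];print(s['time_s'],s['eef_pos'],s['joints'],'close',np.degrees(2*np.arctan2(y,x))-90)
E
```

```text
4.7 [526.14592127  13.24800221 155.65465127] [-1.97649850e-01  3.87949173e-01  1.59977919e+00  2.98427998e-05
  1.15537660e+00  9.40844095e-01] close -65.2315892949917
```

>>> send_rows:
  targets:
    - {"offset": [0.1, 17.5, 0], "spin": -0.27}
    - {"offset": [0.1, 17.5, 0], "spin": -0.27}
    - {"offset": [0.1, 17.5, 0], "spin": -0.27}
    - {"offset": [0.1, 17.5, 0], "spin": -0.27}
    - {"offset": [0.1, 17.5, 0], "spin": -0.27}
    - {"offset": [0.1, 17.5, 0], "spin": -0.27}
    - {"offset": [0.1, 17.5, 0], "spin": -0.27}

```text
time_s: 5.28
eef_pos: [527.4, 186.8, 155.5]
ee_rot: [0.0, 0.996, 0.085, -0.001]
force: [0.8, 0.1, -0.9]
grip_width: 0.263
grip_force: 54.1
```

```bash
python3 - <<'E'
from h import *
s=ctrl.sense();w,x,y,z=s['ee_rot'];print(s['time_s'],s['eef_pos'],s['joints'],'close',np.degrees(2*np.arctan2(y,x))-90)
E
```

```text
5.2833 [527.39909326 186.78446189 155.48573226] [ 1.31092577e-01  4.56415000e-01  1.49672069e+00 -2.46657719e-04
  1.19000628e+00  1.53215915e+00] close -80.26993883852663
```

>>> send_rows:
  targets:
    - {"offset": [0.1, 1.7, 0], "spin": -0.055}
    - {"offset": [0.1, 1.7, -3], "spin": -0.055}
    - {"offset": [0.1, 1.7, -6], "spin": -0.055}
    - {"offset": [0.1, 1.7, -8], "spin": -0.055}
    - {"offset": [0.1, 1.7, -8.8], "spin": -0.055}
    - {"offset": [0.1, 1.7, -8.8], "spin": -0.055}
    - {"offset": [0.1, 1.7, -8.8], "spin": -0.055}

```text
time_s: 5.87
eef_pos: [529.6, 202.5, 68.9]
ee_rot: [0.0, 0.998, 0.056, 0.0]
force: [-0.8, -0.6, 0.5]
grip_width: 0.261
grip_force: 54.1
```

```bash
python3 - <<'E'
from h import *
s=ctrl.sense();w,x,y,z=s['ee_rot'];print(s['time_s'],s['eef_pos'],'close',np.degrees(2*np.arctan2(y,x))-90,s['force'])
p,d=grab('scene');o=cv2.resize(p[120:240,230:380],None,fx=4,fy=4);cv2.imwrite('pics/g2.png',o[...,::-1])
E
```

```text
5.8667 [529.56668501 202.54082336  68.91578934] close -83.59029764830521 [-0.81611038 -0.60204301  0.49256341]
```

View pics/g2.png

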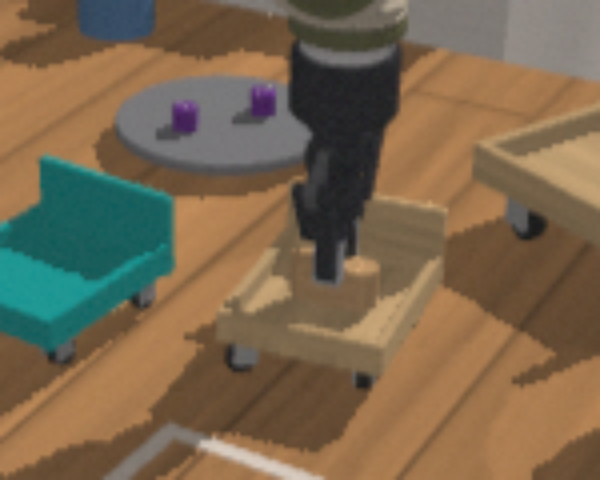

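The token is above the caddy bay, lying across it. I'll lower it slowly until it touches.

>>> send_rows:
  targets:
    - {"offset": [0, 0, -0.3], "spin": 0}
    - {"offset": [0, 0, -0.5], "spin": 0}
    - {"offset": [0, 0, -0.6], "spin": 0}
    - {"offset": [0, 0, -0.6], "spin": 0}

```text
time_s: 6.25
eef_pos: [529.3, 203.3, 62.7]
ee_rot: [-0.0, 0.998, 0.056, 0.001]
force: [0.1, -0.7, 2.0]
grip_width: 0.26
grip_force: 54.4
```

>>> send_rows:
  targets:
    - {"offset": [0, 0, 0], "spin": 0}
    - {"offset": [0, 0, 0], "spin": 0}
    - {"offset": [0, 0, 0], "spin": 0}
    - {"offset": [0, 0, 1], "spin": 0}
    - {"offset": [0, 0, 4], "spin": 0}
    - {"offset": [0, 0, 8], "spin": 0}
    - {"offset": [0, 0, 10], "spin": 0}
    - {"offset": [0, 0, 10], "spin": 0}
  grip: 0.5

```text
time_s: 6.92
eef_pos: [531.0, 203.7, 167.9]
ee_rot: [-0.0, 0.998, 0.057, 0.005]
force: [0.8, -0.3, 0.6]
grip_width: 0.507
grip_force: 0.0
```

```bash
cat >> h.py <<'E'
def board(c0):
    # board top strip from both cams
    for n in('top','scene'):
        p,d=grab(n);C=cloud(n,d);z=C[...,2]
        m=(z>88)&(z<100)&(np.hypot(C[...,0]-c0[0],C[...,1]-c0[1])<80)
        k,l,st,ce=cv2.connectedComponentsWithStats(m.astype(np.uint8))
        if k>1:
            i=1+np.argmax(st[1:,4]);print(n,'board',st[i,4],rect(C[l==i][:,:2]))
        m=(z>40)&(z<100)&(np.hypot(C[...,0]-c0[0],C[...,1]-c0[1]+70)<115);P=C[m]
        if n=='top' and m.sum()>50: print('all',rect(P[:,:2]))
        m=(z>66)&(z<84)&(np.hypot(C[...,0]-c0[0],C[...,1]-c0[1]+75)<60)
        if m.sum()>10: print(n,'token?',m.sum(),rect(C[m][:,:2]),np.median(z[m]))
E
python3 - <<'E'
from h import *
s=ctrl.sense();print(s['time_s'],s['eef_pos'])
board((518,281))
E
```

```text
6.9167 [531.04509815 203.74382164 167.86174896]
top board 44 (array([519.3, 281. ]), array([22.1, 10.1]), 7.875141143798828)
all (array([527.2, 211.4]), array([124.3, 149.8]), 6.540927410125732)
scene board 173 (array([519.2, 280.8]), array([122.8,  18. ]), 5.077138423919678)
scene token? 152 (array([530.1, 203.3]), array([65.8, 30. ]), 10.490338325500488) 74.70988326568295
```

>>> send_rows:
  targets:
    - {"offset": [-1.1, 7.7, 0], "spin": 0}
    - {"offset": [-1.1, 7.7, 0], "spin": 0}
    - {"offset": [-1.1, 7.7, -3], "spin": 0}
    - {"offset": [-1.1, 7.7, -6], "spin": 0}
    - {"offset": [-1.1, 7.7, -8], "spin": 0}
    - {"offset": [-1.1, 7.7, -9], "spin": 0}
    - {"offset": [-1.1, 7.7, -9], "spin": 0}
    - {"offset": [-1.1, 7.7, -9], "spin": 0}

```text
time_s: 7.68
eef_pos: [518.1, 280.2, 72.2]
ee_rot: [0.0, 0.998, 0.056, -0.0]
force: [0.2, 0.1, 0.8]
grip_width: 0.496
grip_force: 0.0
```

>>> send_rows:
  targets:
    - {"offset": [0, 0, 0], "spin": 0}
    - {"offset": [0, 0, 0], "spin": 0}
    - {"offset": [0, 0, 0], "spin": 0}
    - {"offset": [0, 0, 0], "spin": 0}
    - {"offset": [0, 0, 0], "spin": 0}
    - {"offset": [0, 0, 0], "spin": 0}
    - {"offset": [0, 0, 0], "spin": 0}
  grip: 0.0
  squeeze: 30

```text
time_s: 8.27
eef_pos: [518.6, 280.5, 73.3]
ee_rot: [-0.0, 0.998, 0.056, 0.001]
force: [0.3, 0.5, 6.9]
grip_width: 0.107
grip_force: 33.8
```

```bash
python3 - <<'E'
from h import *
s=ctrl.sense();w,x,y,z=s['ee_rot'];print(s['time_s'],s['eef_pos'],'close',np.degrees(2*np.arctan2(y,x))-90,s['force'])
board(s['eef_pos'][:2])
a=np.radians(-93.0);u=np.array([np.cos(a),np.sin(a)])
print('final board centre',np.array([562.7,-49.3])-70*u)
E
```

```text
8.2667 [518.64326063 280.45536057  73.286536  ] close -83.52288763905837 [0.34797817 0.54906037 6.86556089]
all (array([529.3, 197.1]), array([124.8, 123.7]), 6.5811767578125)
top token? 249 (array([531.7, 201.5]), array([65.2, 24.2]), 7.051084995269775) 72.66452438552923
scene board 165 (array([520. , 274.4]), array([121.8,  33.4]), 15.350763320922852)
scene token? 156 (array([520.3, 214.1]), array([58.1, 82.9]), 39.95623016357422) 74.92855530444518
final board centre [566.36351694  20.60406743]
```

>>> send_rows:
  targets:
    - {"offset": [0.1, -0.3, 0], "spin": -0.003}
    - {"offset": [0.25, -0.8, 0], "spin": -0.008}
    - {"offset": [0.45, -1.4, 0], "spin": -0.015}
    - {"offset": [0.65, -2.0, 0], "spin": -0.022}
    - {"offset": [0.9, -2.7, 0], "spin": -0.029}
    - {"offset": [1.1, -3.4, 0], "spin": -0.036}
    - {"offset": [1.3, -4.0, 0], "spin": -0.043}
    - {"offset": [1.5, -4.6, 0], "spin": -0.05}

```text
time_s: 9.03
eef_pos: [533.8, 234.5, 73.4]
ee_rot: [-0.001, 1.0, 0.031, 0.001]
force: [0.0, 2.3, 6.0]
grip_width: 0.111
grip_force: 33.8
```

```bash
python3 - <<'E'
from h import *
s=ctrl.sense();w,x,y,z=s['ee_rot'];print(s['time_s'],s['eef_pos'],'close',np.degrees(2*np.arctan2(y,x))-90,s['force'],s['wrist_torque'])
board(s['eef_pos'][:2])
E
```

```text
9.0333 [533.75520503 234.49720885  73.3559412 ] close -86.4132161187501 [0.0332628  2.29090566 6.04768757] [ 0.38325685  0.05206949 -0.00256389]
all (array([540.2, 144.2]), array([124.2, 110.1]), 3.62539005279541)
top token? 248 (array([542.2, 154.8]), array([65.1, 23.9]), 5.386099338531494) 73.04872500236891
scene board 175 (array([535.7, 227. ]), array([123.2,  28.7]), 5.954424858093262)
scene token? 161 (array([541.3, 154.7]), array([65.1, 32.4]), 7.103455066680908) 75.01203450142006
```

>>> send_rows:
  targets:
    - {"offset": [0.25, -0.7, 0], "spin": -0.008}
    - {"offset": [0.5, -1.4, 0], "spin": -0.016}
    - {"offset": [0.75, -2.1, 0], "spin": -0.024}
    - {"offset": [1.0, -2.8, 0], "spin": -0.032}
    - {"offset": [1.25, -3.5, 0], "spin": -0.04}
    - {"offset": [1.5, -4.2, 0], "spin": -0.048}
    - {"offset": [1.75, -4.9, 0], "spin": -0.056}
    - {"offset": [2.0, -5.6, 0], "spin": -0.064}

```text
time_s: 9.8
eef_pos: [553.7, 178.4, 73.3]
ee_rot: [-0.0, 1.0, -0.001, 0.001]
force: [-1.5, 2.9, 6.7]
grip_width: 0.108
grip_force: 33.9
```

>>> send_rows:
  targets:
    - {"offset": [0.25, -0.7, 0], "spin": -0.008}
    - {"offset": [0.5, -1.4, 0], "spin": -0.016}
    - {"offset": [0.75, -2.1, 0], "spin": -0.024}
    - {"offset": [1.0, -2.8, 0], "spin": -0.032}
    - {"offset": [1.25, -3.5, 0], "spin": -0.04}
    - {"offset": [1.5, -4.2, 0], "spin": -0.046}
    - {"offset": [1.7, -4.9, 0], "spin": -0.05}
    - {"offset": [1.8, -5.6, 0], "spin": -0.052}

```text
time_s: 10.47
eef_pos: [571.9, 122.4, 73.3]
ee_rot: [-0.0, 1.0, -0.027, 0.001]
force: [1.4, 3.1, 6.6]
grip_width: 0.11
grip_force: 33.8
```

```bash
python3 - <<'E'
from h import *
s=ctrl.sense();w,x,y,z=s['ee_rot'];print(s['time_s'],s['eef_pos'],'close',np.degrees(2*np.arctan2(y,x))-90,s['force'],s['wrist_torque'])
board(s['eef_pos'][:2])
E
```

```text
10.4667 [571.94019466 122.36227156  73.34789394] close -93.05728257074621 [1.4149065  3.08461056 6.6358506 ] [ 0.45271246 -0.04191079  0.05481745]
all (array([567.2,  18.1]), array([ 82. , 124.8]), 87.06564331054688)
top token? 242 (array([570.6,  42.9]), array([23.5, 64.6]), 86.13455963134766) 72.93398898934112
scene board 199 (array([572.7, 116.7]), array([123.5,  33.1]), 3.6422712802886963)
scene token? 196 (array([564.6,  57.5]), array([61.2, 78.7]), 21.261070251464844) 75.08008306830139
```

>>> send_rows:
  targets:
    - {"offset": [-0.04, -0.7, 0], "spin": 0}
    - {"offset": [-0.07, -1.4, 0], "spin": 0}
    - {"offset": [-0.11, -2.1, 0], "spin": 0}
    - {"offset": [-0.15, -2.8, 0], "spin": 0}
    - {"offset": [-0.19, -3.5, 0], "spin": 0}
    - {"offset": [-0.22, -4.2, 0], "spin": 0}
    - {"offset": [-0.26, -4.9, 0], "spin": 0}
    - {"offset": [-0.3, -5.6, 0], "spin": 0}

```text
time_s: 11.23
eef_pos: [568.9, 66.3, 73.3]
ee_rot: [-0.0, 1.0, -0.027, 0.002]
force: [1.1, 2.2, 5.4]
grip_width: 0.11
grip_force: 33.8
```

>>> send_rows:
  targets:
    - {"offset": [-0.04, -0.7, 0], "spin": 0}
    - {"offset": [-0.07, -1.4, 0], "spin": 0}
    - {"offset": [-0.11, -2.1, 0], "spin": 0}
    - {"offset": [-0.14, -2.7, 0], "spin": 0}
    - {"offset": [-0.17, -3.2, 0], "spin": 0}
    - {"offset": [-0.19, -3.6, 0], "spin": 0}
    - {"offset": [-0.2, -3.8, 0], "spin": 0}
    - {"offset": [-0.21, -3.9, 0], "spin": 0}

```text
time_s: 11.9
eef_pos: [566.8, 27.1, 73.3]
ee_rot: [-0.0, 1.0, -0.027, 0.001]
force: [0.7, 2.0, 6.6]
grip_width: 0.108
grip_force: 33.8
```

```bash
python3 - <<'E'
from h import *
s=ctrl.sense();w,x,y,z=s['ee_rot'];print(s['time_s'],s['eef_pos'],'close',np.degrees(2*np.arctan2(y,x))-90,s['force'],s['wrist_torque'])
board(s['eef_pos'][:2])
p,d=grab('scene');a=p[160:320,200:400];q,_=grab('top');b=q[120:260,260:400]
o=np.zeros((480,800,3),np.uint8);o[:320,:400]=cv2.resize(a,(400,320));o[:400,400:]=cv2.resize(b,(400,400));cv2.imwrite('pics/p1.png',o[...,::-1])
E
```

```text
11.9 [566.83789444  27.0934153   73.31861266] close -93.05661847041668 [0.65110995 1.99879261 6.61631658] [ 0.20348421 -0.18786939  0.04019504]
all (array([561.2, -97.7]), array([ 50.6, 128.3]), 81.725830078125)
scene board 203 (array([566.2,  20.8]), array([ 26.5, 123.3]), 88.93960571289062)
scene token? 220 (array([558.1, -37.2]), array([59.9, 79.9]), 25.713214874267578) 75.13607228275961
```

View pics/p1.png

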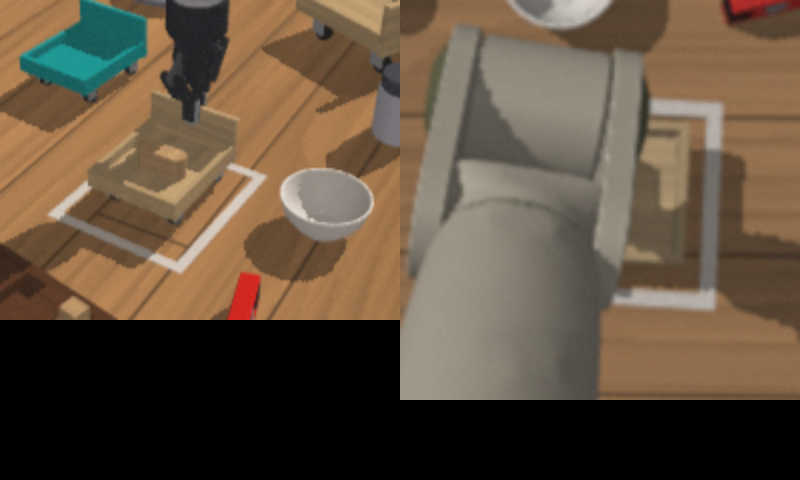

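The caddy is entering the outline squarely with the token in its bay. I'll roll the last 6–7 mm, then release and lift.

>>> send_rows:
  targets:
    - {"offset": [-0.01, -0.2, 0], "spin": 0}
    - {"offset": [-0.02, -0.4, 0], "spin": 0}
    - {"offset": [-0.03, -0.55, 0], "spin": 0}
    - {"offset": [-0.03, -0.65, 0], "spin": 0}
    - {"offset": [-0.03, -0.65, 0], "spin": 0}
    - {"offset": [-0.03, -0.65, 0], "spin": 0}

```text
time_s: 12.6
eef_pos: [566.5, 20.7, 73.3]
ee_rot: [0.0, 1.0, -0.027, 0.001]
force: [0.7, 0.4, 4.4]
grip_width: 0.108
grip_force: 33.8
```

>>> send_rows:
  targets:
    - {"offset": [0, 0, 0], "spin": 0}
    - {"offset": [0, 0, 0], "spin": 0}
    - {"offset": [0, 0, 0], "spin": 0}
    - {"offset": [0, 0, 0], "spin": 0}
  grip: 0.4

```text
time_s: 12.93
eef_pos: [565.5, 20.8, 72.0]
ee_rot: [-0.0, 1.0, -0.027, -0.0]
force: [-0.5, -0.1, 0.2]
grip_width: 0.401
grip_force: 0.0
```

>>> send_rows:
  targets:
    - {"offset": [0, 0, 1], "spin": 0}
    - {"offset": [0, 0, 4], "spin": 0}
    - {"offset": [0, 0, 8], "spin": 0}
    - {"offset": [0, 0, 12], "spin": 0}
    - {"offset": [-4, 3, 15], "spin": 0}
    - {"offset": [-8, 6, 15], "spin": 0}
    - {"offset": [-12, 9, 15], "spin": 0}
    - {"offset": [-15, 12, 15], "spin": 0}

```text
time_s: 13.6
eef_pos: [437.9, 120.2, 222.7]
ee_rot: [-0.0, 1.0, -0.027, 0.001]
force: [1.1, 0.7, -0.1]
grip_width: 0.398
grip_force: 0.0
```

>>> send_rows:
  targets:
    - {"offset": [-4, 4, 0], "spin": 0}
    - {"offset": [-5, 8, 0], "spin": 0}
    - {"offset": [-6, 12, 0], "spin": 0}
    - {"offset": [-6, 16, 0], "spin": 0}
    - {"offset": [-6, 20, 0], "spin": 0}
    - {"offset": [-6, 20, 0], "spin": 0}
    - {"offset": [-6, 20, 0], "spin": 0}

```text
time_s: 14.18
eef_pos: [378.9, 321.5, 221.8]
ee_rot: [-0.0, 1.0, -0.025, 0.0]
force: [0.1, -0.2, -0.2]
grip_width: 0.398
grip_force: 0.0
```

```bash
python3 - <<'E'
from h import *
s=ctrl.sense();print(s['time_s'],s['eef_pos'])
board((566.4,20.6))
for q in('castor_fl','castor_fr','castor_rl','castor_rr'):
    for n in('top','scene'):
        for r in ctrl.place_of(n,q)[:3]: print(q,n,atz(n,r['uv'],0)[:2].round(),round(r['conf'],2))
p,d=grab('scene');a=p[170:310,210:370];q,_=grab('top');b=q[120:260,260:400]
o=np.zeros((480,800,3),np.uint8);o[:350,:400]=cv2.resize(a,(400,350));o[:400,400:]=cv2.resize(b,(400,400));cv2.imwrite('pics/p2.png',o[...,::-1])
E
```

```text
14.1833 [378.86876009 321.53662668 221.84898112]
top board 213 (array([566.9,  20.3]), array([ 10. , 122.1]), 87.15901947021484)
all (array([564. , -49.7]), array([150.4, 124.7]), 87.0326919555664)
top token? 246 (array([565.9, -58.7]), array([22.6, 64.6]), 89.50581359863281) 73.15666044028775
scene board 231 (array([567. ,  20.7]), array([ 15.2, 123.6]), 86.46717071533203)
scene token? 222 (array([566.2, -58.7]), array([27.9, 64.2]), 88.2544937133789) 75.29410122923859
castor_fl scene [578. 447.] 0.65
castor_fl scene [368.  96.] 0.55
castor_fr top [580. -52.] 0.26
castor_rl scene [366. 188.] 0.56
castor_rl scene [ 221. -354.] 0.48
castor_rl scene [702. 400.] 0.39
castor_rr scene [ 319. -282.] 0.55
```

View pics/p2.png

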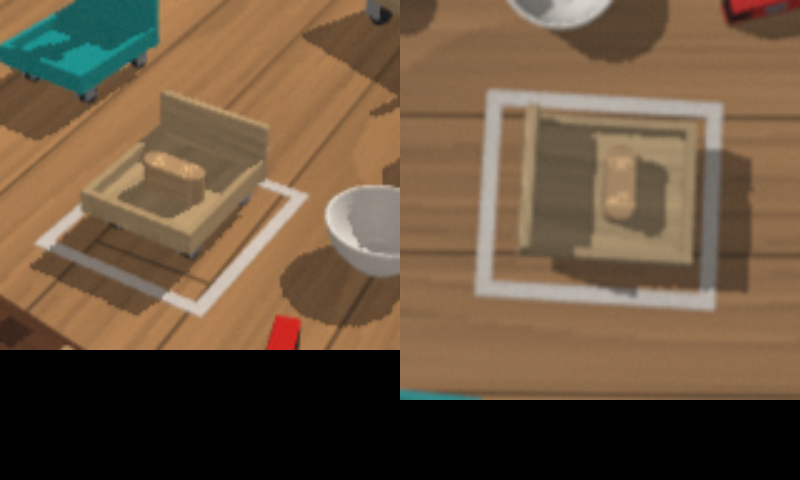

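The caddy is centred within about 1.5 mm of the outline and square to it, with the token in its bay. The last 100 mm or so was a straight roll, so the castors should be trailing.

```bash
python3 -c "
from rig import ctrl
print(ctrl.finish_job())"
```

```text
the job is handed in; nothing more can be done
None
```

Job handed in at about 15 s: the round-ended token is in the caddy's bay and the caddy is parked about 1.5 mm off the outline's centre and square to it; the castors weren't visible, but should be straight after a final straight roll of about 100 mm.

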